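Lock a sprung hammer-head bolt into the slotted bench rail

ROBOT

A 6-joint arm with a two-finger parallel gripper is mounted at the origin on a cart in front of the work surface, level with it; the furniture and walls round the work are solid. World frame = base frame: x ahead of the robot, y to its left, z up, the work surface at z = 0. Lengths are in m, angles in rad, forces in N, time in s.
With the tool pointing down it reaches from about 0.35 to 0.85 m from the base axis. Payload 8.1 kg.
Tool frame: the origin (TCP) lies at the very end of the fingers, on their centre line; the grasp point (between the pads) lies 19 mm behind it; z points along the fingers, y is the line along which they close (so a half turn about z gives the same grasp; the last joint's range is limited). The gripper opens to 93 mm and grips with 3 to 60 N. Pads are 15 mm wide; open, the fingers measure 128 mm over their backs; the gripper's body (75 mm by 188 mm) begins 65 mm behind the grasp point.
Start: joints at [-1.411, 0.13, 1.488, -0, 1.523, -0.085], TCP at [0.145, -0.582, 0.219] pointing down, gripper open.
Joint ranges: [-2.96, 2.96], [-0.89, 2.26], [0.02, 2.5], [-1.34, 4.48], [0, 2.73], [-2.66, 2.66]. Speed limits (rad/s): [2.39, 2.39, 2.79, 3.14, 3.14, 3.14].

INTERFACE

Orientations are given as a rotation vector (axis times angle).
In Python, from plant import monitor, eyes, ticket gives the robot as it stands.
- The arm moves only by the tool arm_command, never from a script. Its argument "deltas" is a list that holds one entry, the list of rows, each a list of 6 numbers: the shift along the world's x, y, z in cm, then the turn, a rotation vector about the world's x, y, z in degrees. In form: [[[tx, ty, tz, rx, ry, rz], ...]]. A call has 1 to 12 rows; each row shifts and turns the commanded pose from where the row before left it; what a row does not reach is not made up. A row lasts 1/12 s, in which the tool goes at most 41.7 mm and 7.16 degrees, less where a joint would pass 70% of its speed; a pose out of reach is approached as far as the arm can. A call is refused whole if a number of a shift passes 4.17 or a number of a turn 7.16, either way. A call with a gripper value outside its range is refused whole. "gripper" is the opening, from -1 (shut) to 1 (fully open), set as the call begins (left out, the last holds). The fingers move at their own pace and stop on an object; "squeeze" is the grip in N (left out, the last holds). Time passes only in rows, so rows that do not move let the fingers close. It gives the time, the measured TCP pose, the force, the opening and the grip force at its end, in the units of the state.
- monitor.read_state(): the state, without advancing time (a new reading comes with each control period).
- eyes.read_camera(name): name is "scene" or "side" or "wrist"; returns the picture (480x640x3 uint8, blue, green, red); there is no depth.
- eyes.camera_model(name): a dict with "fx", "fy", "cx", "cy" (pixels), "rvec" (rotation vector, rad) and "tvec" (3), from world to camera coordinates, as OpenCV has them. Camera axes: x right, y down, z forward; pixel columns grow to the right and rows downward; lengths in m; the calibration is good to about 2 mm. A picture is of the moment at which its call begins: read the wrist's pose just before it. camera_model takes no time and is no camera call; for the wrist camera it gives the pose at the moment of the call.
- ticket.close_job(): hands the job in; it is judged then, once.
The state is a dict: "t": time; "q": joint angles; "dq": joint speeds; "joint_torque": joint torques, N m; "tool_pos": TCP position; "orientation": TCP orientation; "force": force on the tool from outside, world axes, zero at the start; "wrist_torque": the same for the moment, N m; "opening": finger opening in m; "gripper_force": force on a finger pad.
Only numpy, scipy, OpenCV 4.12 (cv2) and the standard library are available. Lean on these libraries where they do the work, as an engineer would, in place of code of your own. Each camera call takes 0.05 s, during which the arm holds its last target. There are 200 camera calls.

TASK

Fit the sprung hammer-head bolt to the slotted rail on the bench: put its head down through the wide entry window, press it under the lips against its spring, and give it a quarter turn there so that the head catches. Then slide it along the slot, letting the spring pull it up, until it clicks up into the hidden notches under the lips, and let go of it. Feel for the notches and push gently (no more than about 15 N sideways), and leave the beaker, the cork ring and the boss head where they are.

Things in the scene. Friction and masses are not known exactly. Their poses are not given: they have to be found in the camera images.
- bolt: Hammer-head bolt standing upright on its head on the bench, 65 mm tall, 0.16 kg. Origin: centre of the head's underside; z up the stem. Dark steel head 17 mm (x) by 36 mm (y), 8 mm high (z 0 to 8); stem 10 mm diameter. A steel collar (32 mm wide, 5 mm thick) slides on the stem under a spring: underside at z 9 mm at rest; lifting it takes 4 N, then 0.8 N more per mm, up to 16 mm.
- wing (a point): Middle of the bolt's black flat wing grip: 14 mm thick (bolt x), 34 mm wide (bolt y), 30 mm high (bolt z 35 to 65 mm), in line with the head. Pinch it across its thickness, along bolt x. Gripped loosely, about 3 mm wider than the wing, it can slide up and down between the fingers.
- rail: Slotted aluminium rail fixed on the bench: 240 mm long (y) plus feet, 52 mm wide (x), 27 mm high. Origin: centre of its underside; z up, y along the slot. Two greased lips (z 20 to 27 mm) over a cavity 44 mm wide, z 4 to 20 mm. Bolt origin under rail z 12 mm: the head is below the lips, free to turn either way (floor at z 4). The collar stays on top and must be pressed against.
- window (a point): Centre of the entry window in the slot, on the rail's top face (rail y -70, z 27 mm). The window is 20 mm wide and 62 mm long (rail y -101 to -39): the head passes lengthwise, bolt y along rail y. From there towards +y the slot tapers within 6 mm to 15 mm at the top: only the stem passes.
- notch_zone (a point): Rail y +35, z 20 mm. Hidden under both lips is one pair of square notches, 21 mm along y, 3.5 mm deep, centred between rail y +15 and +55 (differs each time, not measured). The turned head rides up against the lips (bolt origin at rail z 12 mm, about 4 N drag); under the notches, if the hand lets it rise, the spring snaps it up to z 15.5 mm and it resists being pushed on.
- beaker: Glass beaker, 83 mm wide, 118 mm tall, standing loose beyond the rail; origin centre of its underside. Bystander.
- boss: Black boss head with two blue thumbscrews, 94 by 24 by 23 mm, lying loose beyond the rail; origin centre of its underside. Bystander.
- cork: Cork ring, 108 mm diameter, 30 mm high, lying loose on the right; origin centre of its underside. Bystander.
Things that resemble listed ones, but are neither listed nor needed, are in the scene too. What is shaped like the bolt but pink or purple is not meant.

How it is judged:
On the way, in this order (a step that is already met when the one before it is completed fails the run):
1. the head is under the lips in the entry window, lengthwise (z of bolt in the frame of rail between 0.002 and 0.0125 m and x of bolt in the frame of rail between -0.006 and 0.006 m and y of bolt in the frame of rail between -0.095 and -0.045 m and angle between the y axis of bolt and the y axis of rail, either way round below 0.35 rad), for 0.1 s.
2. the bolt is turned a quarter turn, its head crosswise under the lips (z of bolt in the frame of rail between 0.002 and 0.0135 m and angle between the y axis of bolt and the y axis of rail, either way round above 1.25 rad), for 0.2 s.
At the end, for the whole second after the job is handed in: The bolt stands upright (within 0.1 rad) and still in the rail, its head crosswise (within 0.17 rad of square) and snapped up in the notches: its origin 14.2 to 17.5 mm above the rail's underside, within 6 mm of the slot's middle and 5 to 65 mm along the rail's +y half (z of bolt in the frame of rail between 0.0142 and 0.0175 m and x of bolt in the frame of rail between -0.006 and 0.006 m and y of bolt in the frame of rail between 0.005 and 0.065 m and angle between the y axis of bolt and the y axis of rail, either way round above 1.4 rad and angle between bolt's own z axis and vertical below 0.1 rad and linear speed of bolt below 0.01 m/s); the robot touches nothing.
It fails at once if the bolt is forced: contact forces between bolt and rail, the spring's own 15 to 20 N included, add up to more than 40 N (contact force between bolt and rail above 40 N).
It fails at once if the beaker is moved more than 20 mm (distance of beaker from where it was at the start of the episode above 0.02 m).
It fails at once if the boss head is moved more than 20 mm (distance of boss from where it was at the start of the episode above 0.02 m).
It fails at once if the cork ring is moved more than 20 mm (distance of cork from where it was at the start of the episode above 0.02 m).
It also fails if it takes over 58 s, if anything falls off the work surface, if the arm or the gripper's body presses on something with over 40 N, if the wrist force passes 120 N, or if a joint passes its speed limit or range.

## Working session

There is one attempt and no reset: what is moved stays moved. The work goes in short steps, Python scripts to look and compute and a tool call to move; the robot and the scene stay as the last step left them, time stands still between calls to the robot, and variables do not carry over. Pictures are saved under pics/ and viewed, at most 10 in all, crops included, and the job is handed in when it is done.

Besides the shell and the picture viewer there is one more tool, called after "Emit:" by a JSON object that holds its "api" and its "payload". arm_command: Moves the arm, as the interface text tells. Its arguments: {"type":"object","properties":{"deltas":{"type":"array"},"gripper":{"type":"number"},"squeeze":{"type":"number"}},"required":["deltas"]}

```bash
mkdir -p pics; cat > h.py <<'E'
import numpy as np, cv2
from plant import monitor, eyes, ticket
def cam(n):
    m=eyes.camera_model(n); R=cv2.Rodrigues(np.array(m["rvec"],float))[0]
    K=np.array([[m["fx"],0,m["cx"]],[0,m["fy"],m["cy"]],[0,0,1]]); return K,R,np.array(m["tvec"],float)
def ray(c,u,v,z):
    K,R,t=c; d=R.T@np.linalg.inv(K)@np.array([u,v,1]); o=-R.T@t
    return o+d*(z-o[2])/d[2]
def proj(c,p):
    K,R,t=c; q=K@(R@np.array(p)+t); return q[:2]/q[2]
E
python3 - <<'E'
from h import *
for n in("scene","side"):
    cv2.imwrite(f"pics/{n}0.png",eyes.read_camera(n)); c=cam(n); print(n,-c[1].T@c[2],c[0][0,0])
s=monitor.read_state(); print(s["t"],s["tool_pos"],s["orientation"],s["force"],s["opening"])
E
```

```text
scene [0.20584332 0.62348115 0.793551  ] 523.8263528725438
side [0.2618831  0.62375953 0.63093905] 553.9106454359713
0.1 [ 0.14535357 -0.58158409  0.21770513] [-3.11641196e+00 -3.83371140e-01  1.01764386e-04] [ 0.41128342 -0.49193833 -0.49643391] 0.0931476028259414
```

View pics/scene0.png

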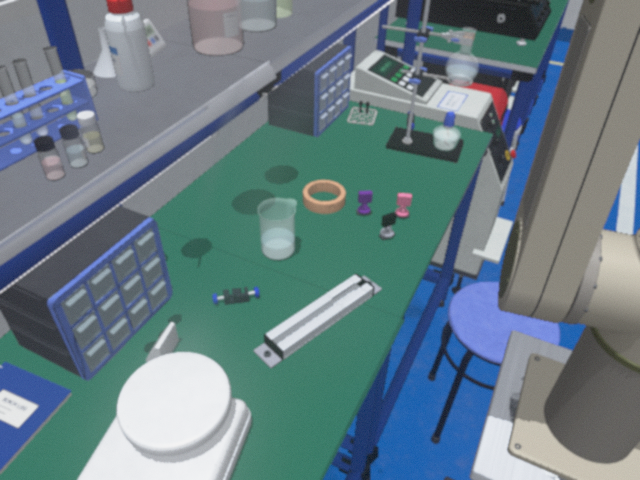

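View pics/side0.png

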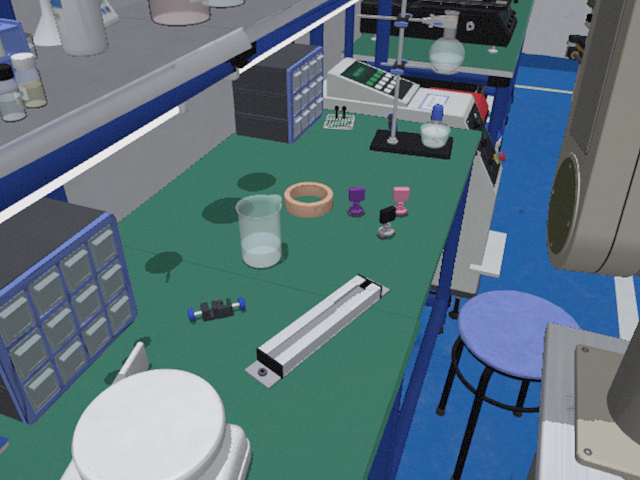

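The black bolt is at scene (388,225) / side (387,222). The rail runs from about side (265,362) to (380,285), with its window at the far end. The beaker, boss and cork lie beyond it, on the left. Next I'll zoom in.

```bash
python3 - <<'E'
from h import *
s=cv2.imread("pics/side0.png"); a=cv2.imread("pics/scene0.png")
z=lambda im,x,y,w,h,f: cv2.resize(im[y:y+h,x:x+w],None,fx=f,fy=f,interpolation=cv2.INTER_CUBIC)
A=z(s,240,270,160,120,5); cv2.imwrite("pics/railc.png",A)
B=np.hstack([z(s,360,195,50,50,8),z(a,360,200,50,50,8)]); cv2.imwrite("pics/boltc.png",B)
c=cam("side")
for n,u,v,h in[("bolt",387,236,0),("rail near",262,362,.0),("far",385,290,0),("cork",309,205,0),("beaker",261,260,0),("boss",217,312,0)]: print(n,ray(c,u,v,h).round(3))
E
```

```text
bolt [ 0.466 -0.307  0.   ]
rail near [0.553 0.098 0.   ]
far [ 0.424 -0.137  0.   ]
cork [ 0.661 -0.364  0.   ]
beaker [ 0.67  -0.139  0.   ]
boss [0.674 0.022 0.   ]
```

View pics/railc.png

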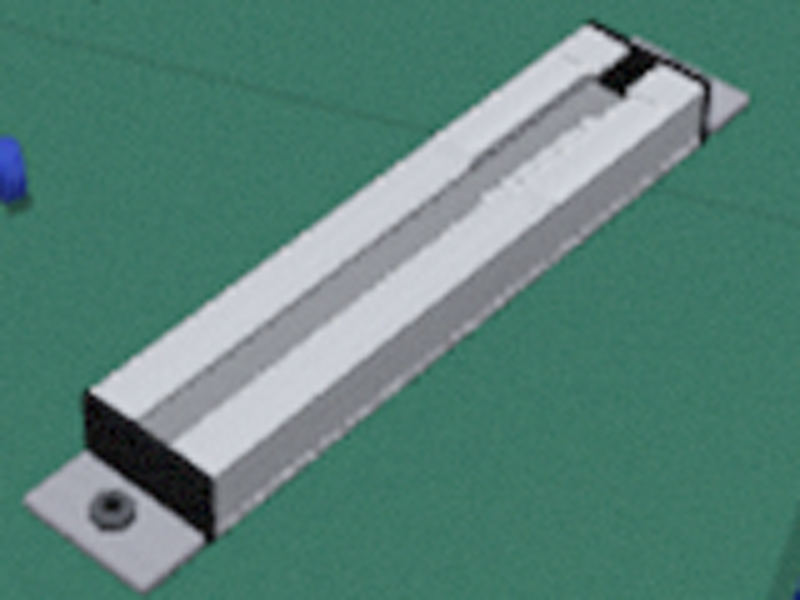

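View pics/boltc.png

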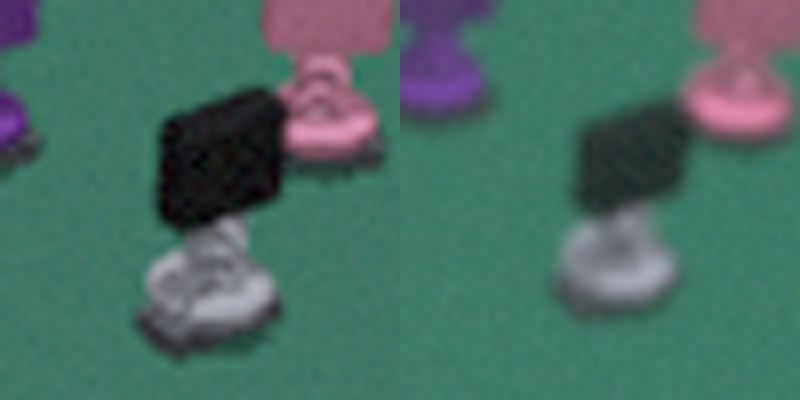

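The rail's top corners show in the side image at (258,349), (283,365), (358,274) and (381,288). The window is at the far end, so rail +y points towards the camera. The bolt's wing top runs from about side (381,210) to (394,206), with the pink twin just behind it.

```bash
python3 - <<'E'
from h import *
c=cam("side")
P=[ray(c,u,v,.027) for u,v in[(258,348.6),(282.6,365),(358,274.4),(381,287.6)]]
for p in P: print(p.round(4))
print("sizes",np.linalg.norm(P[0]-P[1]),np.linalg.norm(P[2]-P[3]),np.linalg.norm(P[0]-P[2]),np.linalg.norm(P[1]-P[3]))
d=(P[0]+P[1]-P[2]-P[3])/2; print("ctr",sum(P)/4,"ang y axis",np.degrees(np.arctan2(d[1],d[0])))
for u,v in[(380.6,209.75),(393.75,206)]: print(ray(c,u,v,.065).round(4))
print("pink",ray(c,401,213,0))
c=cam("wrist"); T=monitor.read_state(); R=cv2.Rodrigues(T["orientation"])[0]
print("tool R",R.round(3)); o=-c[1].T@c[2]; print("cam rel TCP in tool",R.T@(o-T["tool_pos"]),"\n",(R.T@c[1].T).round(3),c[0])
E
```

```text
[0.5583 0.098  0.027 ]
[0.5105 0.1147 0.027 ]
[ 0.473  -0.1293  0.027 ]
[ 0.425  -0.1083  0.027 ]
sizes 0.05063853673077024 0.052478105781308494 0.24272584347419418 0.23882878503977295
ctr [ 0.49170223 -0.00623747  0.027     ] ang y axis 69.22543366289187
[ 0.4809 -0.2968  0.065 ]
[ 0.4603 -0.3203  0.065 ]
pink [ 0.46079704 -0.4054071   0.        ]
tool R [[ 0.97   0.242 -0.   ]
 [ 0.242 -0.97   0.002]
 [ 0.    -0.002 -1.   ]]
cam rel TCP in tool [ 0.07277213  0.00112917 -0.16704859] 
 [[ 0.001 -0.966 -0.259]
 [ 1.     0.     0.001]
 [-0.001 -0.259  0.966]] [[331.55908323   0.         312.71570898]
 [  0.         331.55908323 240.21758865]
 [  0.           0.           1.        ]]
```

Rail size checks out (52 × 241 mm), with its centre at (0.492,-0.006) and its y axis at 69.2°. The bolt is near (0.471,-0.308), with its wing at about 49°. I'll move above it and look with the wrist camera.

Emit:
{"api": "arm_command", "payload": {"deltas": [[[2.72,2.28,-0.4,0,0,2.9],[2.72,2.28,-0.4,0,0,2.9],[2.72,2.28,-0.4,0,0,2.9],[2.72,2.28,-0.4,0,0,2.9],[2.72,2.28,-0.4,0,0,2.9],[2.72,2.28,-0.4,0,0,2.9],[2.72,2.28,-0.4,0,0,2.9],[2.72,2.28,-0.4,0,0,2.9],[2.72,2.28,-0.4,0,0,2.9],[2.72,2.28,-0.4,0,0,2.9],[2.72,2.28,-0.4,0,0,2.9],[2.72,2.28,-0.4,0,0,2.9]]]}}

```text
t: 1.1
tool_pos: [0.4727, -0.307, 0.1701]
orientation: [-2.859, -1.302, 0.0]
force: [0.6, -0.6, -0.1]
opening: 0.0929
gripper_force: 0.0
```

Emit:
{"api": "arm_command", "payload": {"deltas": [[[0,0,0,0,0,0],[0,0,0,0,0,0]]]}}

```text
t: 1.27
tool_pos: [0.4725, -0.3067, 0.1697]
orientation: [-2.857, -1.303, 0.001]
force: [-0.7, -0.3, 0.2]
opening: 0.0932
gripper_force: 0.0
```

```bash
python3 - <<'E'
from h import *
T=monitor.read_state(); c=cam("wrist"); im=eyes.read_camera("wrist"); cv2.imwrite("pics/w1.png",im)
R=cv2.Rodrigues(T["orientation"])[0]; print(T["t"],T["tool_pos"].__repr__(),np.degrees(np.arctan2(R[1,0],R[0,0])),R[:,2],T["force"])
u,v=proj(c,[.471,-.308,.05]); print(u,v)
K=cv2.inRange(im,(0,0,0),(45,45,45)); n,l,s,ce=cv2.connectedComponentsWithStats(K)
for i in range(1,n):
    if s[i,4]>150: print(s[i],ce[i])
E
```

```text
1.2667 array([ 0.47250149, -0.3067336 ,  0.16969772]) 49.015014364811066 [-0.00141162  0.00105292 -0.99999845] [-0.72507145 -0.34685925  0.18041505]
310.61642362409054 236.8359450059401
[126  74  66  30 678] [158.98377581  89.4719764 ]
[305 218  18  44 638] [313.18965517 239.830721  ]
[ 183  277   92   59 1196] [210.88879599 312.66137124]
[ 399  277   45   59 1108] [416.45487365 311.53519856]
[    0   301   640   179 44229] [237.62178661 429.40093604]
[  484   302   156   106 11664] [572.16760974 353.57758916]
```

View pics/w1.png

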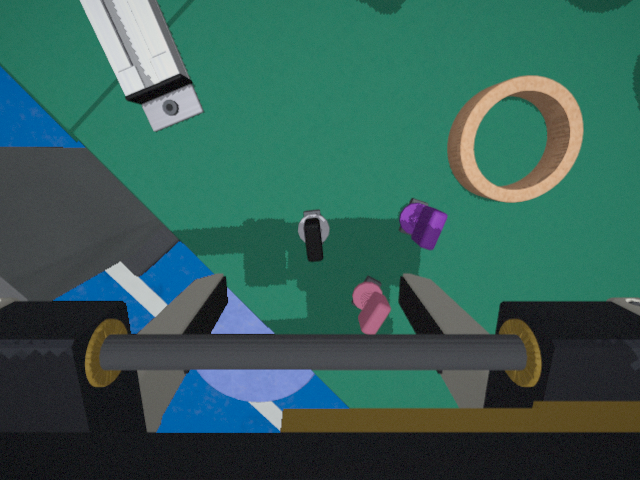

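The wrist image shows the black wing at about (314,240), nearly vertical in the image. The pink twin is at (370,300), purple at (424,225), and the rail's window end is at top left. I'll measure the wing's edges, and the rail end as a check.

```bash
python3 - <<'E'
from h import *
im=cv2.imread("pics/w1.png"); c=cam("wrist")
K=cv2.inRange(im,(0,0,0),(45,45,45))[210:270,295:335]; K=(cv2.connectedComponents(K)[1]==cv2.connectedComponents(K)[1][30,19]).astype(np.uint8)
rows=[(v+210,np.flatnonzero(K[v]).min()+295,np.flatnonzero(K[v]).max()+295) for v in range(60) if K[v].any()]
print(rows[::3],rows[-1])
a=np.array([(v,(l+r)/2) for v,l,r in rows if 228<v<258]); f=np.polyfit(a[:,0],a[:,1],1)
p=[ray(c,np.polyval(f,v),v,.065) for v in (261.5,232)]; d=p[1]-p[0]; print("dir",np.degrees(np.arctan2(d[1],d[0])),p)
u=d/np.linalg.norm(d); print("centre from back edge",p[0]+u*.017)
print("front bottom edge z.035",ray(c,np.polyval(f,218),218,.035))
print("width",np.linalg.norm(ray(c,*[306,245],.065)-ray(c,*[321,245],.065)))
T=monitor.read_state();R=cv2.Rodrigues(T["orientation"])[0]
for q,z in[((375,300),.05),((360,300),.005),((388,310),.065),((370,333),.065)]: print("pink in tool",R.T@(ray(c,*q,z)-T["tool_pos"]))
# rail end: top black end plate corners
for q in[(127,97),(190,79)]: print("rail end",ray(c,*q,.027))
E
python3 - <<'E'
import cv2,numpy as np
im=cv2.imread("pics/w1.png")
A=cv2.resize(im[200:280,280:360],None,fx=5,fy=5,interpolation=cv2.INTER_CUBIC);B=cv2.resize(im[0:133,80:213],(400,400),interpolation=cv2.INTER_CUBIC)
cv2.imwrite("pics/w1c.png",np.hstack([A,B]))
E
```

```text
[(218, np.int64(313), np.int64(316)), (221, np.int64(306), np.int64(318)), (224, np.int64(305), np.int64(319)), (227, np.int64(305), np.int64(319)), (230, np.int64(305), np.int64(319)), (233, np.int64(305), np.int64(320)), (236, np.int64(305), np.int64(320)), (239, np.int64(306), np.int64(320)), (242, np.int64(306), np.int64(321)), (245, np.int64(306), np.int64(321)), (248, np.int64(307), np.int64(321)), (251, np.int64(307), np.int64(322)), (254, np.int64(307), np.int64(322)), (257, np.int64(308), np.int64(322)), (260, np.int64(309), np.int64(320))] (261, np.int64(311), np.int64(313))
dir 54.80065792500297 [array([ 0.46143101, -0.32573269,  0.065     ]), array([ 0.4766385 , -0.30417418,  0.065     ])]
centre from back edge [ 0.4712302  -0.31184111  0.065     ]
front bottom edge z.035 [ 0.47956831 -0.29869099  0.035     ]
width 0.012796324527975977
pink in tool [-0.06347023  0.06048801  0.12000912]
pink in tool [-0.08471884  0.05343037  0.1650283 ]
pink in tool [-0.06619313  0.06958793  0.10499959]
pink in tool [-0.08940723  0.05442446  0.10502942]
rail end [ 0.42859663 -0.11475678  0.027     ]
rail end [ 0.48020967 -0.14076635  0.027     ]
```

View pics/w1c.png

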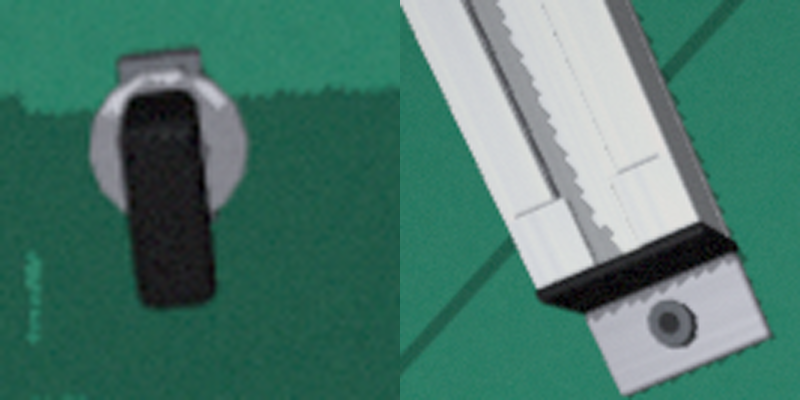

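The wing is at (0.4712,-0.3118) with yaw about 54.7°. Both its back and front edges agree with the 34 mm size. I'll descend around it.

Emit:
{"api": "arm_command", "payload": {"deltas": [[[-0.13,-0.51,0,0,0,5.6],[0,0,-2.5,0,0,0],[0,0,-2.5,0,0,0],[0,0,-2.5,0,0,0],[0,0,-2.5,0,0,0],[0,0,-2.0,0,0,0],[0,0,-1.0,0,0,0],[0,0,-0.4,0,0,0],[0,0,0,0,0,0]]], "gripper": -0.25}}

```text
t: 2.07
tool_pos: [0.4696, -0.314, 0.0361]
orientation: [-2.794, -1.434, 0.001]
force: [-0.2, 0.3, -0.7]
opening: 0.0381
gripper_force: 0.0
```

Emit:
{"api": "arm_command", "payload": {"deltas": [[[0,0,0,0,0,0],[0,0,0,0,0,0],[0,0,0,0,0,0],[0,0,0,0,0,0],[0,0,0,0,0,0],[0,0,0,0,0,0]]], "gripper": -1, "squeeze": 40}}

```text
t: 2.57
tool_pos: [0.4714, -0.3142, 0.038]
orientation: [2.792, 1.436, 0.001]
force: [0.4, -0.7, 6.0]
opening: 0.0141
gripper_force: 40.0
```

Gripped: opening 14.1 mm, matching the wing. Next I'll lift and carry it to just short of the rail, turning to rail yaw, then look.

Emit:
{"api": "arm_command", "payload": {"deltas": [[[0,0,1.0,0,0,0],[0,0,3.0,0,0,0],[0,0,3.0,0,0,0],[0,0,3.0,0,0,0],[-0.4,2.6,0,0,0,2.4],[-0.4,3.2,0,0,0,2.4],[-0.4,3.2,0,0,0,2.4],[-0.4,3.2,0,0,0,2.4],[-0.4,3.2,0,0,0,2.4],[-0.4,3.2,0,0,0,2.4],[0,0,0,0,0,0],[0,0,0,0,0,0]]]}}

```text
t: 3.57
tool_pos: [0.4463, -0.1261, 0.137]
orientation: [2.589, 1.779, 0.0]
force: [-0.0, -1.0, -0.9]
opening: 0.0136
gripper_force: 40.0
```

```bash
python3 - <<'E'
from h import *
T=monitor.read_state(); c=cam("wrist"); im=eyes.read_camera("wrist"); cv2.imwrite("pics/w2.png",im)
np.savez("w2.npz",K=c[0],R=c[1],t=c[2])
R=cv2.Rodrigues(T["orientation"])[0]; print(T["t"],T["tool_pos"],np.degrees(np.arctan2(R[1,0],R[0,0])),R[:,2],T["force"],T["opening"])
th=np.radians(69.2);e=np.array([np.cos(th),np.sin(th),0]);n=np.array([e[1],-e[0],0]);o=np.array([.4917,-.0062,.027])
for x,y in[(-26,-120),(26,-120),(-26,120),(26,120),(10,-101),(10,-39),(-10,-39)]: print(x,y,proj(c,o+n*x/1e3+e*y/1e3).round(1))
E
```

```text
3.5667 [ 0.44633814 -0.12609055  0.1370166 ] 68.99312335943625 [ 1.83033978e-04 -8.24607367e-05 -9.99999980e-01] [-0.00462258 -0.96300659 -0.92802233] 0.013590594984775743
-26 -120 [280.1 227.7]
26 -120 [340.8 227.5]
-26 120 [ 269.8 -122.7]
26 120 [ 347.7 -122.9]
10 -101 [322.2 205.5]
10 -39 [322.6 127.9]
-10 -39 [297.4 128. ]
```

View pics/w2.png

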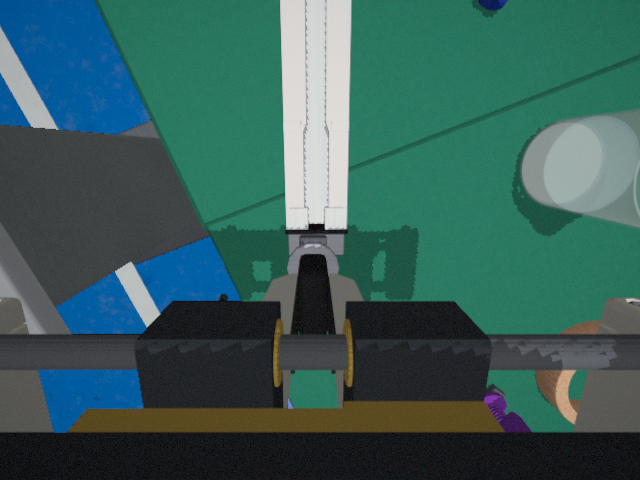

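The wrist image shows the rail's top from u≈286 to 348 at v=228, its window with tapers at v≈125, and the end plate at v≈231. The held bolt is centred at u≈314. I'll fit the rail's edges here, since this view is relative to the tool.

```bash
python3 - <<'E'
from h import *
im=cv2.imread("pics/w2.png"); d=np.load("w2.npz"); c=(d["K"],d["R"],d["t"])
g=cv2.cvtColor(im,cv2.COLOR_BGR2GRAY).astype(int); b=im.min(2)
L=[];Rr=[]
for v in range(10,222,4):
    x=np.flatnonzero(b[v,260:370]>165)+260
    if len(x): L.append((v,x.min()-.5)); Rr.append((v,x.max()+.5))
def fit(a):
    a=np.array(a); f=np.polyfit(a[:,0],a[:,1],1); r=a[:,1]-np.polyval(f,a[:,0]); k=abs(r)<1.2; f=np.polyfit(a[k,0],a[k,1],1); print(f,k.sum(),len(k)); return f
fl,fr=fit(L),fit(Rr); P=lambda f,v:ray(c,np.polyval(f,v),v,.027)
for f in(fl,fr):
    q=P(f,20)-P(f,215); print("ang",np.degrees(np.arctan2(q[1],q[0])))
q=(P(fl,20)+P(fr,20)-P(fl,215)-P(fr,215))/2; e=q/np.linalg.norm(q); n=np.array([e[1],-e[0],0])
print("width",n@(P(fr,20)-P(fl,20)),n@(P(fr,215)-P(fl,215)))
for v in(140,180): print(v,g[v,282:352])
print("col",g[195:240,294]); print("col slotedge u",[(u,g[100:140,u].tolist()) for u in(302,)])
T=monitor.read_state()["tool_pos"]; m=(P(fl,120)+P(fr,120))/2
print("e",e,"ang",np.degrees(np.arctan2(e[1],e[0])),"rail mid line point",m,"TCP x-offset from line",n@(T-m))
for v in(229,231,234): print("end",v,e@(ray(c,317,v,.027)-T))
for v in(120,125,130,135): print("taper",v,e@(ray(c,317,v,.027)-T))
E
```

```text
[2.72536688e-02 2.79525157e+02] 53 53
[-2.05208837e-02  3.50763909e+02] 53 53
ang 69.33363952809425
ang 69.37982390918806
width 0.05159150637946291 0.05170860832811081
140 [ 99 127 210 219 221 219 219 220 219 220 221 221 220 221 219 221 221 221
 220 220 221 169 198 212 218 218 219 217 217 217 218 217 218 217 219 216
 216 216 218 218 215 215 214 213 216 217 173 210 221 220 220 221 220 220
 221 220 220 220 220 219 220 221 220 220 221 220 165 107  98  96]
180 [ 97  97 109 210 222 221 220 220 220 221 221 221 221 222 221 222 220 221
 222 222 220 207 164 206 217 218 219 217 218 218 218 218 218 218 220 219
 218 218 218 218 217 217 214 214 217 217 188 215 220 221 222 222 221 222
 220 221 219 221 219 220 220 221 221 222 221 177 118  95  96  96]
col [220 221 221 221 221 221 221 222 222 220 221 219 206 196 220 221 219 219
 219 219 218 218 219 217 218 218 216 217 217 216 216 216 216 206 145  15
  27  20  41  88 127 128 132 132 133]
col slotedge u [(302, [219, 219, 219, 220, 218, 218, 220, 218, 219, 219, 219, 221, 219, 219, 219, 219, 220, 219, 219, 220, 220, 218, 218, 220, 219, 219, 219, 219, 220, 219, 219, 220, 217, 220, 219, 221, 221, 219, 220, 220])]
e [0.35254834 0.9357936  0.        ] ang 69.35673728936418 rail mid line point [ 0.48408883 -0.03868829  0.027     ] TCP x-offset from line -0.0038957272353902332
end 229 0.00782941987564942
end 231 0.00606593673372019
end 234 0.0034100085881915076
taper 120 0.0960350715692907
taper 125 0.09230187357994633
taper 130 0.08854080945531828
taper 135 0.08475156602001624
```

```bash
python3 - <<'E'
from h import *
im=cv2.imread("pics/w2.png"); d=np.load("w2.npz"); c=(d["K"],d["R"],d["t"])
g=cv2.cvtColor(im,cv2.COLOR_BGR2GRAY).astype(int)
for v in range(228,306,6): print(v,g[v,280:350:1].tolist() if v in(240,252,264) else np.flatnonzero(g[v,285:345]<50)[[0,-1]]+285 if (g[v,285:345]<50).any() else None)
th=np.radians(69.36);e=np.array([np.cos(th),np.sin(th),0]);n=np.array([e[1],-e[0],0])
T=np.array([.44634,-.12609,.13702])
for z in(-.038,-.024,-.003,.027):
  for y in(-17,0,17): print(z,y,proj(c,T+[0,0,z]+e*y/1e3).round(1))
cv2.imwrite("pics/w2c.png",cv2.resize(im[190:310,250:400],None,fx=5,fy=5,interpolation=cv2.INTER_CUBIC))
E
```

```text
228 [309 323]
234 [287 287]
240 [73, 68, 69, 65, 66, 68, 67, 65, 91, 121, 131, 130, 131, 130, 132, 132, 133, 127, 133, 83, 78, 89, 84, 100, 101, 105, 104, 100, 101, 101, 103, 102, 101, 102, 106, 106, 104, 103, 101, 101, 101, 102, 98, 105, 103, 93, 90, 124, 130, 130, 128, 127, 129, 126, 130, 127, 129, 129, 129, 129, 132, 128, 130, 110, 78, 67, 66, 68, 65, 66]
246 None
252 [66, 70, 70, 69, 68, 66, 69, 69, 71, 113, 126, 125, 105, 95, 118, 129, 129, 130, 131, 132, 131, 131, 128, 132, 127, 129, 132, 131, 129, 130, 130, 131, 129, 129, 130, 129, 127, 131, 129, 129, 126, 127, 129, 128, 128, 129, 129, 128, 128, 129, 126, 117, 99, 95, 120, 127, 127, 126, 127, 126, 127, 126, 126, 98, 69, 63, 66, 70, 66, 67]
258 [301 324]
264 [63, 73, 70, 68, 67, 73, 65, 74, 118, 125, 125, 126, 128, 127, 125, 125, 128, 127, 121, 60, 14, 13, 7, 9, 19, 16, 15, 16, 15, 20, 6, 16, 20, 12, 7, 3, 4, 17, 14, 17, 17, 18, 2, 25, 23, 13, 36, 113, 123, 123, 127, 122, 123, 121, 123, 125, 122, 116, 84, 64, 67, 65, 66, 68, 65, 66, 67, 68, 72, 65]
270 [299 326]
276 [298 327]
282 [297 328]
288 [296 329]
294 [296 330]
300 [295 330]
-0.038 -17 [310.6 288.6]
-0.038 0 [310.4 264.4]
-0.038 17 [310.2 239.3]
-0.024 -17 [310.5 297.5]
-0.024 0 [310.3 272. ]
-0.024 17 [310.  245.3]
-0.003 -17 [310.3 313.4]
-0.003 0 [310.1 285.4]
-0.003 17 [309.8 256. ]
0.027 -17 [310.1 343.2]
0.027 0 [309.8 310.8]
0.027 17 [309.5 276.4]
```

View pics/w2c.png

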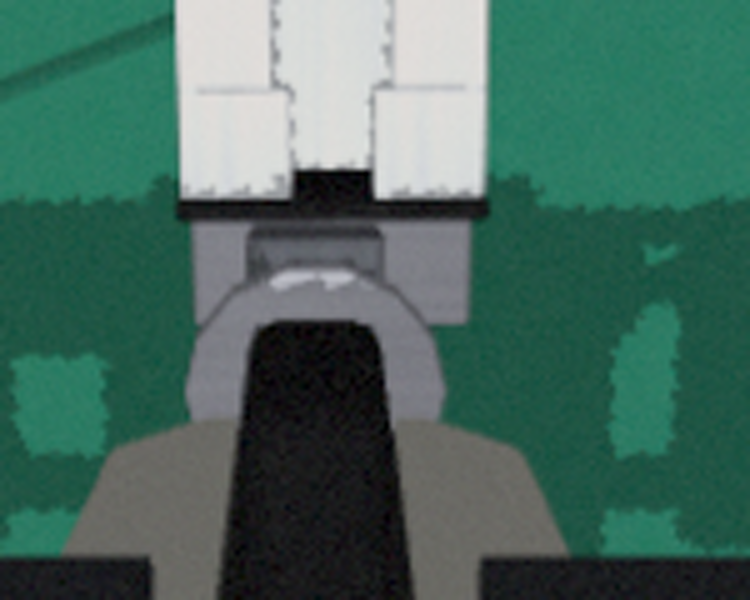

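In hand, the bolt projects to u≈312.7 at all depths (the camera's own plane), while the rail's midline is at 315.8. That puts the rail 2.5 mm to the right of the bolt, so I'll move over the window and check again.

Emit:
{"api": "arm_command", "payload": {"deltas": [[[0.44,1.03,0,0,0,0.4],[0.44,1.03,0,0,0,0],[0.44,1.03,0,0,0,0],[0.44,1.03,0,0,0,0],[0.45,1.03,0,0,0,0],[0,0,-1.5,0,0,0],[0,0,-1.5,0,0,0],[0,0,-1.5,0,0,0],[0,0,-0.8,0,0,0],[0,0,0,0,0,0],[0,0,0,0,0,0]]]}}

```text
t: 4.53
tool_pos: [0.4685, -0.0757, 0.0835]
orientation: [-2.585, -1.784, 0.001]
force: [-0.5, -1.1, -0.4]
opening: 0.0137
gripper_force: 40.0
```

```bash
python3 - <<'E'
from h import *
T=monitor.read_state(); c=cam("wrist"); im=eyes.read_camera("wrist"); cv2.imwrite("pics/w3.png",im)
np.savez("w3.npz",K=c[0],R=c[1],t=c[2])
R=cv2.Rodrigues(T["orientation"])[0]; print(T["t"],T["tool_pos"],np.degrees(np.arctan2(R[1,0],R[0,0])),R[:,2],T["force"],T["opening"])
cv2.imwrite("pics/w3c.png",cv2.resize(im[150:330,220:410],None,fx=3.3,fy=3.3,interpolation=cv2.INTER_CUBIC))
g=cv2.cvtColor(im,cv2.COLOR_BGR2GRAY).astype(int); b=im.min(2)
for v in range(10,221,30): x=np.flatnonzero(b[v,240:400]>165)+240; print(v,x.min(),x.max(),(x.min()+x.max())/2)
E
```

```text
4.5333 [ 0.46849355 -0.07569401  0.0834649 ] 69.24168793231547 [-1.05811078e-03  3.08557093e-04 -9.99999393e-01] [-0.48658009 -1.06421888 -0.38210063] 0.013739288072291292
10 269 355 312.0
40 270 355 312.5
70 271 354 312.5
100 272 353 312.5
130 273 352 312.5
160 273 351 312.0
190 274 350 312.0
220 275 350 312.5
```

View pics/w3c.png

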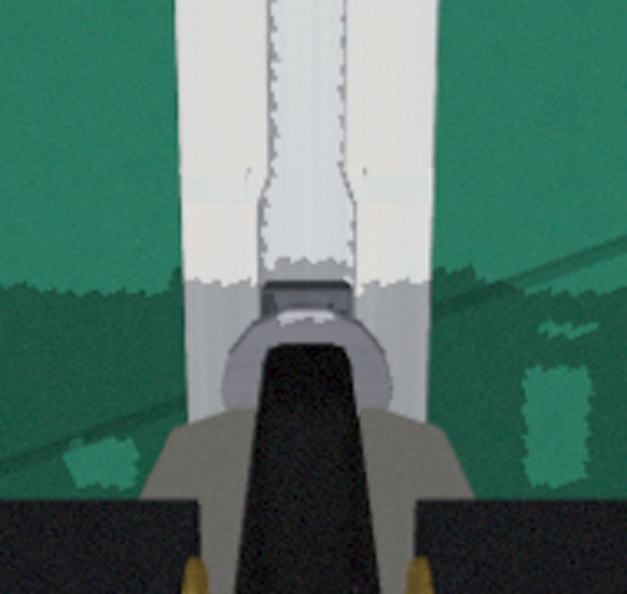

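The bolt (u 312.7) and rail (u 312.4) are aligned, with the head just over the window. I'll lower it gently.

Emit:
{"api": "arm_command", "payload": {"deltas": [[[0,0,-0.7,0,0,0],[0,0,-0.7,0,0,0],[0,0,-0.4,0,0,0],[0,0,-0.2,0,0,0],[0,0,-0.2,0,0,0],[0,0,-0.2,0,0,0],[0,0,-0.2,0,0,0],[0,0,0,0,0,0]]]}}

```text
t: 5.25
tool_pos: [0.4684, -0.0761, 0.0573]
orientation: [-2.585, -1.784, 0.0]
force: [-0.1, 0.1, -2.1]
opening: 0.0141
gripper_force: 40.0
```

Emit:
{"api": "arm_command", "payload": {"deltas": [[[0,0,-0.15,0,0,0],[0,0,-0.15,0,0,0],[0,0,-0.15,0,0,0],[0,0,-0.15,0,0,0],[0,0,0,0,0,0]]]}}

```text
t: 5.67
tool_pos: [0.4689, -0.0762, 0.052]
orientation: [2.585, 1.784, 0.001]
force: [-2.8, 0.6, 5.7]
opening: 0.0136
gripper_force: 40.0
```

The spring force fits: about 7.5 N at roughly 4.5 mm of compression, so the origin is at about 13.5 mm. I'll press 6 mm deeper.

Emit:
{"api": "arm_command", "payload": {"deltas": [[[0,0,-0.15,0,0,0],[0,0,-0.15,0,0,0],[0,0,-0.15,0,0,0],[0,0,-0.15,0,0,0],[0,0,0,0,0,0],[0,0,0,0,0,0],[0,0,0,0,0,0]]]}}

```text
t: 6.25
tool_pos: [0.4692, -0.0763, 0.0467]
orientation: [2.585, 1.784, 0.001]
force: [-4.1, 1.3, 11.4]
opening: 0.0137
gripper_force: 40.0
```

Now the quarter turn.

Emit:
{"api": "arm_command", "payload": {"deltas": [[[0,0,0,0,0,5],[0,0,0,0,0,5],[0,0,0,0,0,5],[0,0,0,0,0,5],[0,0,0,0,0,5],[0,0,0,0,0,5],[0,0,0,0,0,5],[0,0,0,0,0,5],[0,0,0,0,0,5]]]}}

```text
t: 7.0
tool_pos: [0.471, -0.0766, 0.0476]
orientation: [1.698, 2.638, 0.003]
force: [0.6, 0.3, 9.7]
opening: 0.0134
gripper_force: 40.0
```

Emit:
{"api": "arm_command", "payload": {"deltas": [[[0,0,0,0,0,5],[0,0,0,0,0,5],[0,0,0,0,0,5],[0,0,0,0,0,5],[0,0,0,0,0,5],[0,0,0,0,0,5],[0,0,0,0,0,5],[0,0,0,0,0,5],[0,0,0,0,0,5],[0,0,0,0,0,0],[0,0,0,0,0,0],[0,0,0,0,0,0]]]}}

```text
t: 8.0
tool_pos: [0.4707, -0.0765, 0.0475]
orientation: [0.565, 3.086, -0.0]
force: [0.5, 1.0, 9.5]
opening: 0.0138
gripper_force: 40.0
```

```bash
python3 - <<'E'
from h import *
T=monitor.read_state(); R=cv2.Rodrigues(T["orientation"])[0]; th=np.radians(69.36); e=np.array([np.cos(th),np.sin(th)]);n=np.array([e[1],-e[0]])
print(T["t"],T["tool_pos"],np.degrees(np.arctan2(R[1,0],R[0,0])),R[:,2],"Fn",n@T["force"][:2],"Fe",e@T["force"][:2],T["force"][2],T["wrist_torque"],T["q"])
E
```

```text
8.0 [ 0.47074572 -0.07650663  0.04750377] 159.23145142031808 [ 4.24850509e-03 -8.59350143e-04 -9.99990606e-01] Fn 0.052400548181239404 Fe 1.1396319766432776 9.503385929310875 [ 0.1776107  -0.06064849  0.027458  ] [-2.68914915e-01 -5.13229414e-02  2.00066108e+00  3.23740900e-04
  1.18793039e+00 -1.47735349e+00]
```

Turned: tool yaw is 159.2° (rail + 89.9°), with side forces near 0. I'll slide along the rail, staying pressed, and watch the forces.

Emit:
{"api": "arm_command", "payload": {"deltas": [[[0.09,0.23,0,0,0,0],[0.09,0.23,0,0,0,0],[0.09,0.23,0,0,0,0],[0.08,0.23,0,0,0,0],[0.09,0.23,0,0,0,0],[0.09,0.23,0,0,0,0],[0.09,0.24,0,0,0,0],[0.09,0.24,0,0,0,0],[0.09,0.23,0,0,0,0],[0.09,0.23,0,0,0,0]]]}}

```text
t: 8.83
tool_pos: [0.4793, -0.0538, 0.0474]
orientation: [0.566, 3.086, -0.002]
force: [-1.4, -2.9, 9.6]
opening: 0.0136
gripper_force: 40.0
```

```bash
cat > st.py <<'E'
from h import *
T=monitor.read_state(); R=cv2.Rodrigues(T["orientation"])[0]; th=np.radians(69.36); e=np.array([np.cos(th),np.sin(th)]);n=np.array([e[1],-e[0]])
d=T["tool_pos"][:2]-[.4685,-.0757]
print(round(T["t"],2),"n,y,z mm",round(n@d*1e3,1),round(-70+e@d*1e3,1),round(T["tool_pos"][2]*1e3,1),"yaw",round(np.degrees(np.arctan2(R[1,0],R[0,0])),1),"F n,e,z",(n@T["force"][:2]).round(1),(e@T["force"][:2]).round(1),T["force"][2].round(1),T["wrist_torque"].round(2),T["opening"])
E
python3 st.py
```

```text
8.83 n,y,z mm 2.4 -45.7 47.4 yaw 159.2 F n,e,z -0.3 -3.3 9.6 [-0.48  0.22  0.03] 0.013569819921030214
```

Emit:
{"api": "arm_command", "payload": {"deltas": [[[0.07,0.19,0,0,0,0],[0.07,0.19,0,0,0,0],[0.07,0.19,0,0,0,0],[0.07,0.19,0,0,0,0],[0.07,0.19,0,0,0,0],[0.07,0.19,0,0,0,0],[0.07,0.19,0,0,0,0],[0.07,0.19,0,0,0,0]]]}}

```text
t: 9.5
tool_pos: [0.4849, -0.0386, 0.0474]
orientation: [0.566, 3.086, -0.002]
force: [-1.5, -2.4, 10.6]
opening: 0.0137
gripper_force: 40.0
```

```bash
python3 st.py
```

```text
9.5 n,y,z mm 2.3 -29.4 47.4 yaw 159.2 F n,e,z -0.6 -2.8 10.6 [-0.52  0.16  0.01] 0.013730803787872356
```

It's in the narrow slot with no jamming. I'll continue to just before the notch zone.

Emit:
{"api": "arm_command", "payload": {"deltas": [[[0.09,0.23,0,0,0,0],[0.08,0.23,0,0,0,0],[0.09,0.23,0,0,0,0],[0.08,0.23,0,0,0,0],[0.09,0.23,0,0,0,0],[0.09,0.23,0,0,0,0],[0.09,0.23,0,0,0,0],[0.08,0.22,0,0,0,0],[0.09,0.23,0,0,0,0],[0.09,0.23,0,0,0,0],[0.09,0.23,0,0,0,0],[0,0,0,0,0,0]]]}}

```text
t: 10.5
tool_pos: [0.4946, -0.0129, 0.0474]
orientation: [0.565, 3.086, -0.001]
force: [-1.0, -1.4, 9.7]
opening: 0.0139
gripper_force: 40.0
```

```bash
python3 st.py
```

```text
10.5 n,y,z mm 2.3 -2.0 47.4 yaw 159.2 F n,e,z -0.4 -1.7 9.7 [-0.24  0.02  0.01] 0.013850992236155924
```

Before loosening, I'll raise the head gently to the lips so it doesn't jump.

Emit:
{"api": "arm_command", "payload": {"deltas": [[[0,0,0.1,0,0,0],[0,0,0.1,0,0,0],[0,0,0.1,0,0,0],[0,0,0,0,0,0],[0,0,0,0,0,0]]]}}

```text
t: 10.92
tool_pos: [0.4945, -0.0129, 0.0498]
orientation: [0.566, 3.086, -0.0]
force: [2.6, -0.7, 5.2]
opening: 0.0135
gripper_force: 40.0
```

```bash
python3 st.py
```

```text
10.92 n,y,z mm 2.2 -2.0 49.8 yaw 159.2 F n,e,z 2.7 0.2 5.2 [-0.25 -0.71  0.04] 0.01347952898954243
```

Emit:
{"api": "arm_command", "payload": {"deltas": [[[0,0,0.03,0,0,0],[0,0,0,0,0,0],[0,0,0,0,0,0],[0,0,0,0,0,0],[0,0,0,0,0,0],[0,0,0,0,0,0]]], "gripper": -0.63}}

```text
t: 11.42
tool_pos: [0.4924, -0.0124, 0.0486]
orientation: [-0.566, -3.089, 0.0]
force: [-0.5, 0.5, -0.1]
opening: 0.0171
gripper_force: 0.0
```

```bash
python3 st.py
```

```text
11.42 n,y,z mm 0.0 -2.4 48.6 yaw 159.2 F n,e,z -0.6 0.3 -0.1 [ 0.03 -0.13  0.07] 0.017113770431444318
```

It's loose (17.1 mm) and the forces are zero. Now I'll push along gently, feeling for the click.

Emit:
{"api": "arm_command", "payload": {"deltas": [[[0.05,0.14,0,0,0,0],[0.05,0.14,0,0,0,0],[0.06,0.14,0,0,0,0],[0.05,0.14,0,0,0,0],[0.05,0.14,0,0,0,0],[0.06,0.14,0,0,0,0],[0.05,0.14,0,0,0,0],[0.05,0.14,0,0,0,0]]]}}

```text
t: 12.08
tool_pos: [0.4964, -0.0024, 0.0487]
orientation: [-0.566, -3.089, 0.004]
force: [-2.4, -7.6, 0.2]
opening: 0.0177
gripper_force: 4.0
```

```bash
python3 st.py
```

```text
12.08 n,y,z mm 0.3 8.5 48.7 yaw 159.2 F n,e,z 0.4 -7.9 0.2 [-1.4   0.28  0.04] 0.017652778417064703
```

Emit:
{"api": "arm_command", "payload": {"deltas": [[[0.04,0.09,0,0,0,0],[0.03,0.09,0,0,0,0],[0.04,0.1,0,0,0,0],[0.03,0.09,0,0,0,0]]]}}

```text
t: 12.42
tool_pos: [0.4979, 0.0015, 0.0487]
orientation: [-0.566, -3.089, 0.003]
force: [-2.0, -6.4, 0.7]
opening: 0.0171
gripper_force: 3.5
```

```bash
python3 st.py
```

```text
12.42 n,y,z mm 0.3 12.6 48.7 yaw 159.2 F n,e,z 0.4 -6.7 0.7 [-1.23  0.25 -0.01] 0.017135607498229566
```

It's moving with a steady drag of about 7 N, so I'll continue.

Emit:
{"api": "arm_command", "payload": {"deltas": [[[0.04,0.09,0,0,0,0],[0.03,0.09,0,0,0,0],[0.04,0.1,0,0,0,0],[0.03,0.09,0,0,0,0]]]}}

```text
t: 12.75
tool_pos: [0.4994, 0.0053, 0.0488]
orientation: [-0.567, -3.089, 0.002]
force: [-1.3, -6.1, 0.3]
opening: 0.0172
gripper_force: 2.9
```

Emit:
{"api": "arm_command", "payload": {"deltas": [[[0.04,0.09,0,0,0,0],[0.03,0.09,0,0,0,0],[0.04,0.1,0,0,0,0],[0.03,0.09,0,0,0,0]]]}}

```text
t: 13.08
tool_pos: [0.5006, 0.0086, 0.0486]
orientation: [-0.566, -3.089, 0.004]
force: [-1.9, -8.8, -1.9]
opening: 0.0177
gripper_force: 4.4
```

Emit:
{"api": "arm_command", "payload": {"deltas": [[[0.04,0.09,0,0,0,0],[0.03,0.09,0,0,0,0]]]}}

```text
t: 13.25
tool_pos: [0.5015, 0.0108, 0.0488]
orientation: [-0.567, -3.089, 0.002]
force: [-1.4, -6.4, 0.1]
opening: 0.017
gripper_force: 3.3
```

```bash
python3 st.py
```

```text
13.25 n,y,z mm 0.3 22.6 48.8 yaw 159.2 F n,e,z 0.9 -6.5 0.1 [-1.14  0.3   0.02] 0.017010063347722967
```

Still sliding. Continuing in 4 mm calls.

Emit:
{"api": "arm_command", "payload": {"deltas": [[[0.04,0.09,0,0,0,0],[0.03,0.09,0,0,0,0],[0.04,0.1,0,0,0,0],[0.03,0.09,0,0,0,0]]]}}

```text
t: 13.58
tool_pos: [0.5027, 0.0141, 0.0487]
orientation: [-0.566, -3.089, 0.004]
force: [-2.1, -4.9, 5.0]
opening: 0.0173
gripper_force: 2.8
```

```bash
python3 st.py
```

```text
13.58 n,y,z mm 0.3 26.1 48.7 yaw 159.2 F n,e,z -0.3 -5.3 5.0 [-0.91  0.24  0.03] 0.01725330607407221
```

Emit:
{"api": "arm_command", "payload": {"deltas": [[[0.04,0.09,0,0,0,0],[0.03,0.09,0,0,0,0],[0,0,0,0,0,0]]]}}

```text
t: 13.83
tool_pos: [0.5035, 0.0164, 0.0487]
orientation: [-0.566, -3.089, 0.002]
force: [-1.7, -6.6, 1.5]
opening: 0.017
gripper_force: 3.3
```

```bash
python3 st.py
```

```text
13.83 n,y,z mm 0.3 28.6 48.7 yaw 159.2 F n,e,z 0.7 -6.7 1.5 [-1.23  0.28  0.03] 0.016955115909552527
```

Emit:
{"api": "arm_command", "payload": {"deltas": [[[0.04,0.09,0,0,0,0],[0.03,0.09,0,0,0,0],[0.03,0.09,0,0,0,0]]]}}

```text
t: 14.08
tool_pos: [0.5044, 0.0187, 0.0486]
orientation: [-0.566, -3.089, 0.004]
force: [-2.4, -8.5, -0.7]
opening: 0.0175
gripper_force: 4.3
```

```bash
python3 st.py
```

```text
14.08 n,y,z mm 0.3 31.0 48.6 yaw 159.2 F n,e,z 0.7 -8.8 -0.7 [-1.54  0.32  0.03] 0.017456110544902953
```

Emit:
{"api": "arm_command", "payload": {"deltas": [[[0.04,0.09,0,0,0,0],[0.03,0.09,0,0,0,0],[0.03,0.09,0,0,0,0]]]}}

```text
t: 14.33
tool_pos: [0.5057, 0.0222, 0.0487]
orientation: [-0.566, -3.09, 0.001]
force: [-0.9, -5.8, -1.7]
opening: 0.0173
gripper_force: 2.8
```

```bash
python3 st.py
```

```text
14.33 n,y,z mm 0.3 34.7 48.7 yaw 159.2 F n,e,z 1.2 -5.8 -1.7 [-1.03  0.02 -0.01] 0.017317581548248247
```

Emit:
{"api": "arm_command", "payload": {"deltas": [[[0.04,0.09,0,0,0,0],[0.03,0.09,0,0,0,0],[0.03,0.09,0,0,0,0]]]}}

```text
t: 14.58
tool_pos: [0.5065, 0.0247, 0.0485]
orientation: [-0.566, -3.089, 0.002]
force: [-2.3, -6.6, -1.2]
opening: 0.0175
gripper_force: 3.6
```

```bash
python3 st.py
```

```text
14.58 n,y,z mm 0.2 37.3 48.5 yaw 159.2 F n,e,z 0.2 -6.9 -1.2 [-1.15  0.1   0.02] 0.017479379350210756
```

Emit:
{"api": "arm_command", "payload": {"deltas": [[[0.04,0.09,0,0,0,0],[0.03,0.09,0,0,0,0],[0.03,0.09,0,0,0,0]]]}}

```text
t: 14.83
tool_pos: [0.5071, 0.0267, 0.0483]
orientation: [-0.566, -3.089, 0.004]
force: [-3.1, -12.2, -1.6]
opening: 0.0176
gripper_force: 9.7
```

```bash
python3 st.py
```

```text
14.83 n,y,z mm 0.0 39.4 48.3 yaw 159.2 F n,e,z 1.4 -12.5 -1.6 [-2.34  0.48  0.05] 0.01756395195822622
```

Emit:
{"api": "arm_command", "payload": {"deltas": [[[0.01,0.03,0,0,0,0],[0,0,0,0,0,0],[0,0,0,0,0,0]]]}}

```text
t: 15.08
tool_pos: [0.5071, 0.0267, 0.0483]
orientation: [-0.566, -3.089, 0.005]
force: [-3.8, -11.0, -1.6]
opening: 0.0172
gripper_force: 8.9
```

```bash
python3 st.py
```

```text
15.08 n,y,z mm 0.1 39.4 48.3 yaw 159.2 F n,e,z 0.3 -11.6 -1.6 [-2.18  0.46  0.01] 0.01716639225584159
```

It's blocked: there's a steady 11.6 N with no motion, against the earlier drag of about 7 N. I'll back off to centre the gap, open, rise and check.

Emit:
{"api": "arm_command", "payload": {"deltas": [[[-0.05,-0.13,0,0,0,0],[-0.05,-0.13,0,0,0,0],[0,0,0,0,0,0],[0,0,0,0,0,0]]]}}

```text
t: 15.42
tool_pos: [0.5067, 0.0255, 0.0486]
orientation: [-0.566, -3.089, 0.001]
force: [-1.0, -5.3, -2.6]
opening: 0.0172
gripper_force: 2.6
```

```bash
python3 st.py
```

```text
15.42 n,y,z mm 0.1 38.1 48.6 yaw 159.2 F n,e,z 0.9 -5.3 -2.6 [-0.88  0.09 -0.04] 0.017212187374145496
```

Emit:
{"api": "arm_command", "payload": {"deltas": [[[0,0,0,0,0,0],[0,0,0,0,0,0],[0,0,0,0,0,0],[0,0,0,0,0,0],[0,0,1,0,0,0],[0,0,2,0,0,0],[0,0,2,0,0,0],[0,0,2,0,0,0],[0,0,1,0,0,0],[0,0,0,0,0,0],[0,0,0,0,0,0]]], "gripper": -0.2}}

```text
t: 16.33
tool_pos: [0.5076, 0.0257, 0.1296]
orientation: [0.566, 3.088, 0.001]
force: [0.2, -0.2, 0.5]
opening: 0.0372
gripper_force: 0.0
```

```bash
python3 st.py; python3 - <<'E'
from h import *
c=cam("wrist"); w=eyes.read_camera("wrist"); cs=cam("side"); s=eyes.read_camera("side"); a=eyes.read_camera("scene")
cv2.imwrite("pics/w4.png",w); cv2.imwrite("pics/s4.png",s)
th=np.radians(69.36);e=np.array([np.cos(th),np.sin(th),0]);n=np.array([e[1],-e[0],0]);p=np.array([.507,.026,0])
for z in(.077,.0805): print([proj(c,p+[0,0,z]+n*x).round(1).tolist() for x in(-.017,.017)],proj(cs,p+[0,0,z]).round(1))
A=cv2.resize(w[130:330,200:440],(480,400)); B=cv2.resize(s[260:400,230:400][:,:],(320,264),interpolation=cv2.INTER_CUBIC); B=cv2.copyMakeBorder(B,0,136,0,0,0)
cv2.imwrite("pics/v4.png",np.hstack([A,B]))
E
```

```text
16.33 n,y,z mm 0.9 38.7 129.6 yaw 159.2 F n,e,z 0.2 -0.1 0.5 [ 0.04 -0.21 -0.04] 0.03719733891296846
[[313.4, 231.1], [313.4, 277.7]] [307.4 301.9]
[[313.4, 232.4], [313.4, 279.6]] [307.4 300.1]
```

View pics/v4.png

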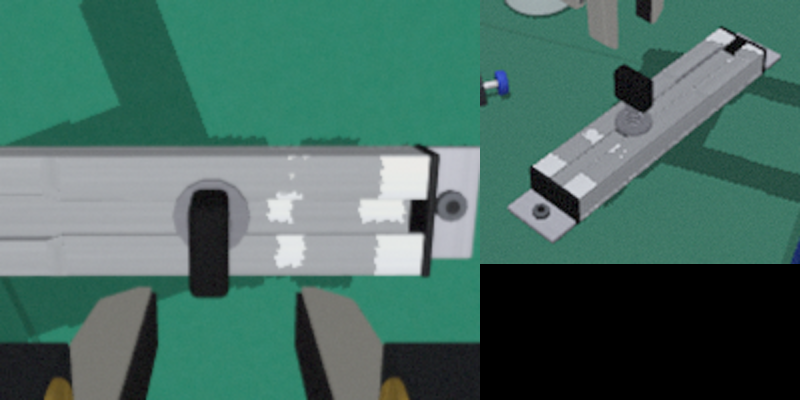

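The bolt stands upright and crosswise, released, and the bystanders are untouched. I'll check its height numerically: wing top against collar at 77 or 80.5 mm, using the wrist and side views.

```bash
python3 - <<'E'
from h import *
w=cv2.imread("pics/w4.png"); s=cv2.imread("pics/s4.png"); c=cam("wrist"); cs=cam("side")
th=np.radians(69.36);e=np.array([np.cos(th),np.sin(th),0]);n=np.array([e[1],-e[0],0])
def blob(im,x0,y0,x1,y1,t):
    k=cv2.inRange(im[y0:y1,x0:x1],(0,0,0),(t,t,t)); N,l,st,ce=cv2.connectedComponentsWithStats(k); i=1+st[1:,4].argmax(); return st[i]+[x0,y0,0,0,0],ce[i]+[x0,y0]
print("wrist wing",blob(w,285,215,325,282,60)); print("side wing",blob(s,290,285,325,325,50))
g=cv2.cvtColor(w,cv2.COLOR_BGR2GRAY).astype(int)
print("wing col",g[265:284,304]); print("collar+wing front col",g[198:232,304]); print("row",g[238,276:336]); 
print("rail edges col",g[198:275,275].tolist()); print("end row",g[225,400:425].tolist())
gs=cv2.cvtColor(s,cv2.COLOR_BGR2GRAY).astype(int)
for v in range(286,336,2): print(v,gs[v,296:324].tolist())
E
```

```text
wrist wing (array([294, 225,  21,  54, 996]), array([304.03212851, 251.40562249]))
side wing (array([301, 295,  20,  24, 354]), array([310.98305085, 306.35028249]))
wing col [ 31  33  19  27  26  26  20  31  28  25  31  23  24  51  92 108 109 107
 106]
collar+wing front col [ 92  71  77  76  81 106 124 119 123 127 156 172 172 171 170 170 172 175
 173 171 169 145 119 143 136 132  99  17  17  18  13  24  20  25]
row [169 168 168 168 169 168 170 168 168 169 148 140 140 142 138 138 138 118
  59  27  21  24  29  27  30  23  28  23  30  35  33  29  28  31  25  24
  24  21  82 131 134 137 135 138 135 135 138 135 127 158 166 168 167 166
 168 166 168 167 219 228]
rail edges col [77, 73, 72, 71, 82, 108, 129, 120, 120, 127, 153, 172, 170, 172, 173, 171, 171, 172, 173, 172, 171, 175, 172, 170, 171, 169, 171, 169, 168, 168, 167, 169, 167, 171, 172, 169, 169, 168, 171, 171, 168, 168, 165, 166, 171, 172, 171, 168, 157, 139, 164, 170, 170, 169, 170, 170, 171, 169, 170, 172, 172, 168, 167, 169, 170, 169, 168, 167, 165, 145, 78, 73, 74, 74, 76, 88, 100]
end row [230, 230, 230, 229, 230, 230, 230, 231
[... 2647 characters left out ...]
 150, 151, 132, 111, 114, 120, 117, 115, 117, 120, 123, 123, 128, 134, 126, 119, 120, 120, 121, 122, 121, 106, 127, 151, 149]
328 [149, 148, 152, 147, 146, 127, 95, 92, 107, 119, 114, 115, 118, 118, 115, 116, 119, 119, 115, 119, 119, 118, 111, 101, 127, 148, 153, 151]
330 [148, 147, 129, 129, 148, 148, 144, 115, 94, 95, 95, 105, 111, 110, 116, 115, 115, 116, 108, 100, 107, 111, 126, 146, 152, 152, 149, 147]
332 [136, 139, 142, 151, 150, 152, 151, 153, 156, 144, 114, 100, 116, 136, 130, 129, 131, 133, 138, 144, 154, 151, 150, 150, 148, 148, 150, 145]
334 [149, 150, 152, 152, 151, 149, 148, 148, 150, 141, 143, 151, 150, 148, 150, 148, 150, 149, 150, 150, 147, 151, 145, 149, 147, 146, 135, 124]
```

```bash
python3 - <<'E'
from h import *
c=cam("wrist"); cs=cam("side")
th=np.radians(69.36);e=np.array([np.cos(th),np.sin(th),0]);n=np.array([e[1],-e[0],0]);o=np.array([.4841,-.0387,0])
N=lambda c,u,v,z:(n@(ray(c,u,v,z)-o)*1e3).round(2); Y=lambda c,u,v,z:(e@(ray(c,u,v,z)-o)*1e3).round(2)
print("rail edges n",N(c,275,208,.027),N(c,275,267.5,.027),"slot edge",N(c,275,247,.027))
print("collar centre from front n",N(c,304,219,.027)+16,N(c,304,221,.032)+16)
for q in(.012,.0155): print(q,"wing centre from back top",N(c,304,279-.3,q+.065)-17,"front bottom",N(c,304,224.3,q+.035)+17)
print("end y - bolt y (z .027 vs collar centre)",Y(c,413,225,.027)-Y(c,(285.7+324.6)/2,238,.032), "collar width",Y(c,324.7,238,.032)-Y(c,285.7,238,.032))
# side: collar centre vs wing
cc=ray(cs,(301+321.5)/2,324.7,.032); print("side collar ctr",N(cs,311.2,324.7,.032),Y(cs,311.2,324.7,.032))
ctr=o+n*N(c,304,221,.032)/1e3+n*.016
for q in(.012,.0155):
  b=cc.copy(); b[2]=0
  print(q,"side wing corners pred TL,TR,BL,BR",[proj(cs,b+n*x+[0,0,q+z]).round(1).tolist() for z in(.065,.035) for x in(.017,-.017)], "stem bottom/collar ell", [proj(cs,b+n*.016*np.cos(t)+e*.016*np.sin(t)+[0,0,.032]).round(1).tolist() for t in np.arange(0,6.3,1.57)])
E
```

```text
rail edges n -27.91 23.46 slot edge 5.2
collar centre from front n -2.7399999999999984 -2.1099999999999994
0.012 wing centre from back top -3.210000000000001 front bottom -1.6799999999999997
0.0155 wing centre from back top -4.609999999999999 front bottom -2.4499999999999993
end y - bolt y (z .027 vs collar centre) 89.05 collar width 31.940000000000005
side collar ctr -7.0 66.41
0.012 side wing corners pred TL,TR,BL,BR [[302.9, 297.9], [319.5, 307.7], [303.2, 312.6], [319.4, 322.5]] stem bottom/collar ell [[303.8, 320.1], [304.3, 330.0], [318.9, 329.4], [318.1, 319.5], [303.8, 320.0]]
0.0155 side wing corners pred TL,TR,BL,BR [[302.9, 296.2], [319.5, 305.9], [303.2, 310.9], [319.4, 320.8]] stem bottom/collar ell [[303.8, 320.1], [304.3, 330.0], [318.9, 329.4], [318.1, 319.5], [303.8, 320.0]]
```

```bash
python3 - <<'E'
from h import *
cs=cam("side"); s=cv2.imread("pics/s4.png"); g=cv2.cvtColor(s,cv2.COLOR_BGR2GRAY).astype(float)
th=np.radians(69.36);e=np.array([np.cos(th),np.sin(th),0]);n=np.array([e[1],-e[0],0])
b=np.array([.5025,.0255,0]); t=np.linspace(0,2*np.pi,200)
ring=lambda z:np.array([proj(cs,b+.016*(n*np.cos(a)+e*np.sin(a))+[0,0,z]) for a in t])
L=ring(.027); U=ring(.032); print("collar u",L[:,0].min().round(1),L[:,0].max().round(1),"low v",L[:,1].max().round(1),"top v",U[:,1].min().round(1))
for q in(.012,.0155):
  P=lambda x,y,z:proj(cs,b+n*x+e*y+[0,0,q+z]).round(1).tolist()
  print(q,"top: ",[P(x,y,.065) for x in(.017,-.017) for y in(-.007,.007)],"bottom",[P(x,y,.035) for x in(.017,-.017) for y in(.007,-.007)])
# observed edges per column
def cross(col,v0,v1,th):
    a=g[v0:v1,col]; return [round(v0+i+(a[i]-th)/(a[i]-a[i+1]),1) for i in range(len(a)-1) if (a[i]-th)*(a[i+1]-th)<0]
for u in(303,305,308,311,314,317,319): print(u,cross(u,286,340,60),g[324:336,u])
E
```

```text
collar u 300.2 320.6 low v 333.8 top v 317.4
0.012 top:  [[305.2, 295.3], [299.0, 299.7], [321.7, 305.0], [315.5, 309.6]] bottom [[299.3, 314.5], [305.4, 310.0], [315.5, 324.5], [321.5, 319.8]]
0.0155 top:  [[305.1, 293.6], [298.9, 298.0], [321.7, 303.2], [315.5, 307.8]] bottom [[299.2, 312.8], [305.3, 308.3], [315.5, 322.8], [321.5, 318.1]]
303 [np.float64(295.4), np.float64(312.3)] [117. 119. 114. 105.  92.  82. 115. 144. 153. 149. 148. 148.]
305 [np.float64(294.2), np.float64(312.7)] [114. 116. 117. 117. 119. 104.  95. 110. 144. 146. 141. 147.]
308 [np.float64(294.4), np.float64(314.8)] [113. 112. 120. 119. 118. 115. 111. 104. 116. 143. 150. 150.]
311 [np.float64(296.3), np.float64(316.6)] [107. 122. 128. 116. 116. 119. 115. 107. 129. 153. 148. 149.]
314 [np.float64(297.4), np.float64(318.4)] [130. 122. 119. 120. 115. 117. 108. 116. 138. 150. 150. 152.]
317 [np.float64(299.1), np.float64(318.9)] [121. 120. 121. 120. 118. 109. 111. 143. 151. 150. 151. 149.]
319 [np.float64(300.2), np.float64(317.3)] [119. 119. 121. 107. 101. 118. 146. 152. 150. 150. 149. 146.]
```

Bolt y is about 31–33, and the camera height check is inconclusive to within 2 mm. I'll test it by feel instead: straddle the wing again lower down for less tilt, close loosely, and find the stops both ways.

Emit:
{"api": "arm_command", "payload": {"deltas": [[[-0.18,-0.5,-1,0,0,0],[0,0,-2,0,0,0],[0,0,-2,0,0,0],[0,0,-2,0,0,0],[0,0,-1.4,0,0,0],[0,0,-0.5,0,0,0],[0,0,0,0,0,0]]]}}

```text
t: 17.07
tool_pos: [0.5029, 0.0205, 0.0371]
orientation: [-0.566, -3.085, 0.001]
force: [-0.7, 0.1, 0.2]
opening: 0.0374
gripper_force: 0.0
```

Emit:
{"api": "arm_command", "payload": {"deltas": [[[0,0,0,0,0,0],[0,0,0,0,0,0],[0,0,0,0,0,0],[0,0,0,0,0,0]]], "gripper": -0.63}}

```text
t: 17.4
tool_pos: [0.5061, 0.0205, 0.041]
orientation: [0.566, 3.088, 0.0]
force: [0.4, 0.2, -0.4]
opening: 0.0184
gripper_force: 0.0
```

```bash
python3 st.py
```

```text
17.4 n,y,z mm 1.3 33.3 41.0 yaw 159.2 F n,e,z 0.3 0.3 -0.4 [-0.   -0.12 -0.01] 0.01841900914856054
```

Emit:
{"api": "arm_command", "payload": {"deltas": [[[0.04,0.09,0,0,0,0],[0.03,0.09,0,0,0,0],[0.03,0.09,0,0,0,0],[0,0,0,0,0,0]]]}}

```text
t: 17.73
tool_pos: [0.5067, 0.0229, 0.0405]
orientation: [0.566, 3.089, -0.001]
force: [-1.5, -4.2, 4.0]
opening: 0.0173
gripper_force: 2.3
```

```bash
python3 st.py
```

```text
17.73 n,y,z mm 1.0 35.7 40.5 yaw 159.2 F n,e,z 0.1 -4.5 4.0 [-0.78  0.06  0.03] 0.017278336675858263
```

Emit:
{"api": "arm_command", "payload": {"deltas": [[[0.04,0.09,0,0,0,0],[0.03,0.09,0,0,0,0],[0,0,0,0,0,0]]]}}

```text
t: 17.98
tool_pos: [0.5073, 0.0247, 0.0402]
orientation: [0.566, 3.089, -0.001]
force: [-0.2, -5.3, 3.5]
opening: 0.0173
gripper_force: 2.6
```

```bash
python3 st.py
```

```text
17.98 n,y,z mm 0.9 37.7 40.2 yaw 159.2 F n,e,z 1.7 -5.0 3.5 [-0.93  0.   -0.01] 0.017312513663035968
```

Emit:
{"api": "arm_command", "payload": {"deltas": [[[0.04,0.09,0,0,0,0],[0,0,0,0,0,0],[0,0,0,0,0,0]]]}}

```text
t: 18.23
tool_pos: [0.5076, 0.0254, 0.0402]
orientation: [0.566, 3.09, -0.001]
force: [-0.9, -5.8, 3.8]
opening: 0.0172
gripper_force: 3.6
```

```bash
python3 st.py
```

```text
18.23 n,y,z mm 0.9 38.4 40.2 yaw 159.2 F n,e,z 1.2 -5.8 3.8 [-1.05  0.14 -0.01] 0.01717984942663411
```

Emit:
{"api": "arm_command", "payload": {"deltas": [[[0.04,0.09,0,0,0,0],[0,0,0,0,0,0],[0,0,0,0,0,0]]]}}

```text
t: 18.48
tool_pos: [0.5078, 0.0259, 0.0401]
orientation: [0.566, 3.09, -0.003]
force: [-2.2, -7.5, 3.4]
opening: 0.0176
gripper_force: 6.0
```

```bash
python3 st.py
```

```text
18.48 n,y,z mm 0.9 38.9 40.1 yaw 159.2 F n,e,z 0.6 -7.8 3.4 [-1.49  0.23 -0.03] 0.017573218665686355
```

Emit:
{"api": "arm_command", "payload": {"deltas": [[[0.04,0.09,0,0,0,0],[0,0,0,0,0,0],[0,0,0,0,0,0]]]}}

```text
t: 18.73
tool_pos: [0.5079, 0.0263, 0.04]
orientation: [-0.567, -3.09, 0.004]
force: [-4.2, -9.6, 4.1]
opening: 0.0171
gripper_force: 8.5
```

```bash
python3 st.py
```

```text
18.73 n,y,z mm 0.9 39.4 40.0 yaw 159.2 F n,e,z -0.5 -10.4 4.1 [-1.91  0.48  0.05] 0.017116272485076005
```

The stop is at the same place again, with force building at about 4 N/mm. Now the other way.

Emit:
{"api": "arm_command", "payload": {"deltas": [[[-0.07,-0.19,0,0,0,0],[-0.07,-0.19,0,0,0,0],[-0.07,-0.19,0,0,0,0],[-0.04,-0.09,0,0,0,0],[0,0,0,0,0,0],[0,0,0,0,0,0]]]}}

```text
t: 19.23
tool_pos: [0.5054, 0.0216, 0.0397]
orientation: [-0.566, -3.09, -0.001]
force: [-1.1, -0.8, 0.5]
opening: 0.0171
gripper_force: 0.0
```

```bash
python3 st.py
```

```text
19.23 n,y,z mm 0.2 34.1 39.7 yaw 159.2 F n,e,z -0.7 -1.1 0.5 [ 0.06 -0.13  0.01] 0.017093736904377748
```

Emit:
{"api": "arm_command", "payload": {"deltas": [[[-0.04,-0.09,0,0,0,0],[-0.03,-0.09,0,0,0,0],[0,0,0,0,0,0],[0,0,0,0,0,0]]]}}

```text
t: 19.57
tool_pos: [0.5049, 0.0194, 0.0399]
orientation: [-0.566, -3.09, -0.0]
force: [0.6, 0.4, 0.1]
opening: 0.017
gripper_force: 0.0
```

```bash
python3 st.py
```

```text
19.57 n,y,z mm 0.5 31.8 39.9 yaw 159.2 F n,e,z 0.4 0.6 0.1 [ 0.07 -0.13  0.01] 0.017003532347097738
```

Emit:
{"api": "arm_command", "payload": {"deltas": [[[-0.04,-0.09,0,0,0,0],[-0.03,-0.09,0,0,0,0],[0,0,0,0,0,0]]]}}

```text
t: 19.82
tool_pos: [0.5044, 0.018, 0.04]
orientation: [0.566, 3.09, 0.002]
force: [1.5, 4.2, -0.8]
opening: 0.0174
gripper_force: 1.9
```

```bash
python3 st.py
```

```text
19.82 n,y,z mm 0.6 30.4 40.0 yaw 159.2 F n,e,z -0.1 4.4 -0.8 [ 0.62 -0.3   0.01] 0.017381290276430345
```

Emit:
{"api": "arm_command", "payload": {"deltas": [[[-0.04,-0.09,0,0,0,0],[-0.03,-0.09,0,0,0,0],[0,0,0,0,0,0]]]}}

```text
t: 20.07
tool_pos: [0.5036, 0.0161, 0.0399]
orientation: [0.566, 3.09, 0.001]
force: [1.8, 5.3, -1.8]
opening: 0.0173
gripper_force: 2.7
```

```bash
python3 st.py
```

```text
20.07 n,y,z mm 0.5 28.3 39.9 yaw 159.2 F n,e,z -0.2 5.6 -1.8 [ 0.86 -0.51  0.05] 0.017261148377135223
```

Emit:
{"api": "arm_command", "payload": {"deltas": [[[-0.04,-0.09,0,0,0,0],[-0.03,-0.09,0,0,0,0],[0,0,0,0,0,0]]]}}

```text
t: 20.32
tool_pos: [0.503, 0.0144, 0.0399]
orientation: [0.566, 3.09, 0.001]
force: [1.9, 6.1, -2.1]
opening: 0.0172
gripper_force: 3.2
```

```bash
python3 st.py
```

```text
20.32 n,y,z mm 0.5 26.5 39.9 yaw 159.2 F n,e,z -0.3 6.4 -2.1 [ 1.01 -0.61  0.05] 0.017182454992369197
```

Emit:
{"api": "arm_command", "payload": {"deltas": [[[-0.04,-0.09,0,0,0,0],[0,0,0,0,0,0],[0,0,0,0,0,0]]]}}

```text
t: 20.57
tool_pos: [0.5026, 0.0136, 0.0399]
orientation: [0.566, 3.09, 0.002]
force: [2.9, 5.4, -1.7]
opening: 0.0173
gripper_force: 3.2
```

```bash
python3 st.py
```

```text
20.57 n,y,z mm 0.4 25.6 39.9 yaw 159.2 F n,e,z 0.8 6.1 -1.7 [ 1.03 -0.62  0.03] 0.01734462374609328
```

Emit:
{"api": "arm_command", "payload": {"deltas": [[[-0.04,-0.09,0,0,0,0],[-0.03,-0.09,0,0,0,0],[0,0,0,0,0,0]]]}}

```text
t: 20.82
tool_pos: [0.5019, 0.0118, 0.0398]
orientation: [0.566, 3.09, 0.002]
force: [2.9, 6.5, -2.6]
opening: 0.0176
gripper_force: 3.2
```

```bash
python3 st.py
```

```text
20.82 n,y,z mm 0.4 23.6 39.8 yaw 159.2 F n,e,z 0.4 7.1 -2.6 [ 1.03 -0.58 -0.08] 0.01762093529639523
```

Emit:
{"api": "arm_command", "payload": {"deltas": [[[-0.04,-0.09,0,0,0,0],[0,0,0,0,0,0],[0,0,0,0,0,0]]]}}

```text
t: 21.07
tool_pos: [0.5015, 0.0111, 0.0398]
orientation: [0.566, 3.09, 0.002]
force: [3.6, 6.1, -2.7]
opening: 0.0171
gripper_force: 4.4
```

```bash
python3 st.py
```

```text
21.07 n,y,z mm 0.3 22.9 39.8 yaw 159.2 F n,e,z 1.3 7.0 -2.7 [ 1.16 -0.76 -0.04] 0.01707461003093447
```

Emit:
{"api": "arm_command", "payload": {"deltas": [[[-0.04,-0.09,0,0,0,0],[0,0,0,0,0,0],[0,0,0,0,0,0]]]}}

```text
t: 21.32
tool_pos: [0.5013, 0.0105, 0.0398]
orientation: [0.566, 3.09, 0.003]
force: [4.4, 8.6, -4.0]
opening: 0.0178
gripper_force: 6.8
```

```bash
python3 st.py
```

```text
21.32 n,y,z mm 0.3 22.3 39.8 yaw 159.2 F n,e,z 1.1 9.6 -4.0 [ 1.51 -0.92  0.01] 0.017761153872594613
```

Emit:
{"api": "arm_command", "payload": {"deltas": [[[-0.04,-0.09,0,0,0,0],[0,0,0,0,0,0],[0,0,0,0,0,0]]]}}

```text
t: 21.57
tool_pos: [0.5011, 0.0101, 0.0398]
orientation: [0.566, 3.089, 0.004]
force: [5.6, 11.2, -5.0]
opening: 0.0176
gripper_force: 9.4
```

```bash
python3 st.py
```

```text
21.57 n,y,z mm 0.2 21.8 39.8 yaw 159.2 F n,e,z 1.3 12.4 -5.0 [ 2.02 -1.19  0.04] 0.01758659942109455
```

It's stopped both ways (39.4 forward, 21.8 backward), in a stretch it slid through freely before. That means the head is caught in the notches. I'll centre, open and rise.

Emit:
{"api": "arm_command", "payload": {"deltas": [[[0.09,0.23,0,0,0,0],[0.09,0.23,0,0,0,0],[0.07,0.19,0,0,0,0],[0,0,0,0,0,0],[0,0,0,0,0,0]]]}}

```text
t: 21.98
tool_pos: [0.503, 0.0149, 0.0399]
orientation: [-0.566, -3.09, 0.001]
force: [0.6, 1.1, 0.4]
opening: 0.0169
gripper_force: 0.5
```

```bash
python3 st.py
```

```text
21.98 n,y,z mm 0.3 26.9 39.9 yaw 159.2 F n,e,z 0.2 1.3 0.4 [ 0.16 -0.15 -0.  ] 0.01685201794721422
```

Emit:
{"api": "arm_command", "payload": {"deltas": [[[0,0,0,0,0,0],[0,0,0,0,0,0],[0,0,0,0,0,0],[0,0,0,0,0,0],[0,0,1,0,0,0],[0,0,2,0,0,0],[0,0,2,0,0,0],[0,0,2,0,0,0],[0,0,2,0,0,0],[0,0,1,0,0,0],[0,0,0,0,0,0]]], "gripper": -0.2}}

```text
t: 22.9
tool_pos: [0.5051, 0.0149, 0.1434]
orientation: [0.565, 3.085, 0.001]
force: [-0.3, -0.6, -0.2]
opening: 0.0372
gripper_force: 0.0
```

```bash
python3 st.py; python3 - <<'E'
from h import *
c=cam("wrist"); cs=cam("side"); w=eyes.read_camera("wrist"); s=eyes.read_camera("side"); cv2.imwrite("pics/w5.png",w); cv2.imwrite("pics/s5.png",s)
def blob(im,x0,y0,x1,y1,t):
    k=cv2.inRange(im[y0:y1,x0:x1],(0,0,0),(t,t,t)); N,l,st,ce=cv2.connectedComponentsWithStats(k); i=1+st[1:,4].argmax()
    r=cv2.minAreaRect(np.argwhere(l==i)[:,::-1].astype(np.float32)); return st[i]+[x0,y0,0,0,0],ce[i]+[x0,y0],r[1:]
print("side before",blob(cv2.imread("pics/s4.png"),290,285,325,325,50)); print("side now",blob(s,290,280,330,330,50)); print("wrist",blob(w,285,215,345,282,60))
g=cv2.cvtColor(w,cv2.COLOR_BGR2GRAY).astype(int); print(g[238,280:345].tolist())
E
```

```text
22.9 n,y,z mm 2.3 27.7 143.4 yaw 159.2 F n,e,z -0.1 -0.7 -0.2 [ 0.05 -0.17  0.03] 0.037201391912628036
side before (array([301, 295,  20,  24, 354]), array([310.98305085, 306.35028249]), ((25.210290908813477, 17.32135772705078), 30.963754653930664))
side now (array([304, 293,  19,  25, 350]), array([313.06      , 305.20285714]), ((24.0, 18.0), 90.0))
wrist (array([305, 218,  19,  51, 903]), array([313.61683278, 243.29125138]), ((50.0, 18.0), 90.0))
[172, 172, 171, 170, 171, 172, 170, 171, 171, 171, 172, 172, 171, 171, 170, 172, 160, 139, 136, 136, 137, 137, 136, 134, 83, 33, 22, 22, 25, 25, 28, 30, 34, 32, 33, 24, 28, 30, 33, 26, 32, 19, 30, 63, 126, 137, 136, 135, 135, 133, 139, 165, 170, 172, 171, 170, 169, 169, 169, 169, 170, 171, 171, 170, 170]
```

Between the two releases the bolt shifted only about 4.7 mm, which matches the notch play, and its height didn't change. The wing is centred over its collar, so it stands upright. Handing in.

```bash
python3 -c "
from h import *
print(ticket.close_job())"
```

```text
the job is handed in; nothing more can be done
None
```

I handed the job in at about 23 s: the bolt is turned crosswise, blocked when pushed either way in the notch zone (rail y about 30 mm), and released upright. The camera height check was inconclusive, so its seating in the notches rests on those force stops (at most about 12.5 N sideways), and no verdict came back.

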